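# Close the tumbler barrel without cross-threading its lid

## Robot

A 6-joint arm with a two-finger parallel gripper is mounted at the origin on a cart in front of the work surface, level with it; the furniture and walls round the work are solid. World frame = base frame: x ahead of the robot, y to its left, z up, the work surface at z = 0. Lengths are in m, angles in rad, forces in N, time in s.
With the tool pointing down it reaches from about 0.25 to 0.725 m from the base axis. Payload 4 kg.
Tool frame: the origin (TCP) lies at the very end of the fingers, on their centre line; the grasp point (between the pads) lies 19 mm behind it; z points along the fingers, y is the line along which they close (so a half turn about z gives the same grasp; the last joint's range is limited). The gripper opens to 85 mm and grips with 20 to 120 N. Pads are 22 mm wide; open, the fingers measure 114 mm over their backs; the gripper's body (76 mm by 85 mm) begins 54 mm behind the grasp point. The pads swing forward as they close: fully open they stand 13 mm farther back than shut.
Start: joints at [1.151, 0.241, 0.005, 1.335, 0, 1.571], TCP at [0.204, 0.457, 0.231] pointing down, gripper open.
Joint ranges: [-2.72, 2.72], [-1.05, 1.87], [-1.09, 1.28], [-1.99, 2.15], [-1.42, 1.44], [-3.14, 3.14]. Speed limits (rad/s): [2.79, 2.79, 3.14, 3.14, 3.14, 3.14].

## Interface

Orientations are given as a unit quaternion [x, y, z, w].
In Python, from workcell import bot, vision, workorder, boxes_of gives the robot as it stands.
- The arm moves only by the tool send_rows, never from a script. Its argument "motion" is text: rows parted by semicolons, each of 5 numbers parted by spaces: the closure, from -1 (fully open) to 1 (shut), so that 0 is half open, then the shift along the tool's x, y, z in cm, then the turn about the tool's z in rad. In form: claw x y z twist; .... A call has 1 to 5 rows; each row is the pose to reach, as a shift and turn from the pose commanded when the call began, along the tool's axes at that moment; what a row does not reach only later rows make up. A row lasts 1/10 s, in which the tool goes at most 50 mm and 8.59 degrees, less where a joint would pass 70% of its speed; a pose out of reach is approached as far as the arm can. A call with a gripper value outside its range is refused whole. The fingers move at their own pace and stop on an object; the grip force is fixed at half the most. Time passes only in rows, so rows that repeat a pose let the fingers close. It gives the time, the measured TCP pose, the force, the opening and the grip force at its end, in the units of the state.
- bot.get_obs(): the state, without advancing time (a new reading comes with each control period).
- vision.camera(name): name is "side" or "top"; returns the picture (480x640x3 uint8, red, green, blue); there is no depth.
- vision.camera_model(name): a dict with "fov_y" (degrees; the focal length in pixels is half the picture's height over the tangent of half this angle, whatever the lens; pixels are square), "cx", "cy" (the principal point, pixels), "world_from_camera" (4x4, takes a point from camera to world coordinates). Camera axes: x right, y down, z forward; pixel columns grow to the right and rows downward; lengths in m; the calibration is good to about 2 mm. A picture is of the moment at which its call begins. camera_model takes no time and is no camera call.
- workorder.job_done(): hands the job in; it is judged then, once.
Trained networks look in the newest picture that a camera, given by its name, has taken for a name from the list of things; names that differ only in an ending like _2 or _b are one class to them, and where a whole thing is asked for, a point or a joint stands for the part that bears it (a point fixed in the world has none). Each returns a list of dicts, best first, with "conf" (0 to 1); they miss things now and then, are a little off and sometimes report something else, mostly with a low value. They report only what shows in the picture. A call takes as long as a camera call.
- boxes_of(camera, target): "rect" ([centre column, centre row, width, height] in pixels, round what is visible of it).
The state is a dict: "clock": time; "joint_pos": joint angles; "joint_vel": joint speeds; "tau": joint torques, N m; "eef_pos": TCP position; "tool_rot": TCP orientation; "ft_force": force on the tool from outside, world axes, zero at the start; "ft_torque": the same for the moment, N m; "grip_width": finger opening in m; "grasp_force": force on a finger pad.
Only numpy, scipy, OpenCV 4.12 (cv2) and the standard library are available. Lean on these libraries where they do the work, as an engineer would, in place of code of your own. Each camera call takes 0.05 s, during which the arm holds its last target. There are 200 camera calls.

## Task

Close the polishing barrel with the lid that fits it, the one with the bar handle: lift that lid off its stand by the rim, lay it flat on the bench with the handle up and let go, then take it by the handle. Set it squarely on the barrel's neck so that it rests up on the thread ridges, turn it backward (anticlockwise seen from above) until it drops into the thread, then forward (clockwise) until it is fully down and against its stop, and let go. Leave the larger lid, the powder jar, the pliers and the pot of files where they are.

Things in the scene. Friction and masses are not known exactly. Their poses are not given: they have to be found in the camera images.
- barrel: Steel tumbler barrel upright in a round wooden foot (108 mm across, 14 mm high), fixed to the bench. Origin on its axis at the bench, z up. Its neck has three equal thread tracks 120 degrees apart. Below, phi is the lid's yaw less the barrel's yaw, modulo 120 degrees; anticlockwise is as seen from above. A lid is home at phi = 0, its origin then at z = 52 mm, its plate on the rim.
- rim (a point): Centre of the barrel's open mouth, z = 77 mm. Neck 64 mm across, its last 3 mm tapering to 59 mm. Each track's ridge, 4 mm thick, 78 mm across, rises 0.12 mm per degree anticlockwise. A lid set on at phi 0 to 79 degrees rests with its pins on the ridges, its origin at z = 63.5 mm + 0.12 mm x phi; ribs stop it from turning clockwise past phi 0. At phi 103 to 120 it perches on rib tops (z 74.5 mm).
- shoulder (a point): On the barrel's axis, z = 50 mm, where the 86 mm barrel meets the neck. A lid turned anticlockwise past phi 79.5 drops about 11 mm, by its own weight if not held up, into the entries (phi 80 to 103, origin z 61 to 64 mm; ribs stop it at 103). Turned clockwise from there it turns freely and runs down 0.12 mm per degree under the ridges to phi 0, where it meets the ribs.
- stop1 (a point): Point on the barrel, 38 mm from its axis along its x axis, 57 mm high: a lid pin is here when the lid is home.
- stop2 (a point): The same for the second track, 120 degrees anticlockwise from stop1.
- stop3 (a point): The same for the third track, 240 degrees anticlockwise from stop1.
- lid: Aluminium lid 98 mm across, 30 mm thick, about 0.2 kg. Skirt 6 mm thick, open below; inside, three 6 mm pins reach in to a 69 mm circle, one on the lid's x axis, the others at 120 degrees. Origin on its axis at the skirt's lower edge; z out of its top, through the handle. At the start it stands on its rim in a stand, z level within 3 degrees, pointing ahead (world +x) within 0.4 rad, y level.
- handle (a point): On the lid's axis, 45 mm above its origin: grip point of its black bar handle, 56 mm long along the lid's y axis, 12 mm wide along its x axis, from 30 to 56 mm above the origin.
- pin (a point): Middle of the lid pin on the lid's x axis (38 mm from the axis, 5 mm above the lower edge).
- big_lid: Larger aluminium lid, 116 mm across, 30 mm thick, with a round black knob instead of a bar; it belongs to another barrel and must stay in its stand. Origin and z axis as for the lid.
- stand_a: Stand that holds the lid at the start, fixed: wooden base 76 (x) x 116 (y) x 12 mm, two dowels under the rim and four steel pegs up to 54 mm high, two on each side of the lid. Origin: centre of its underside; x is the way the lid's top faces. The lid's axis is 63 mm above the bench, its rim's top at 112 mm.
- stand_b: Stand like stand_a that holds the larger lid (rim's top at about 131 mm), fixed. An upright wooden divider, taller than the lids, is fixed to the bench beyond the stands, at the nearest about 70 mm from a stand's centre.
- powder_jar: Bystander: loose plaster-coloured jar, 60 mm across, 119 mm high. Origin: centre of its underside.
- pliers: Bystander: loose pliers lying flat, 53 x 144 x 10 mm. Origin: centre of its underside.
- file_pot: Bystander: loose clear pot with files in it, 97 x 92 x 142 mm. Origin: centre of its underside.

How it is judged:
On the way, in this order (a step that is already met when the one before it is completed fails the run):
1. the lid lies flat on the bench, handle up, let go (angle between lid's own z axis and vertical below 0.08 rad and height (world z) of lid below 0.008 m and contact force between the fingers and lid below 0.2 N), for 0.2 s.
2. the lid sits squarely on the neck, resting on the thread ridges (z of lid in the frame of barrel between 0.0645 and 0.0742 m and horizontal distance between lid and barrel below 0.006 m and angle between lid's own z axis and vertical below 0.08 rad and contact force between lid and barrel above 0.4 N), for 0.2 s.
3. the lid has dropped into the thread entries (z of lid in the frame of barrel between 0.056 and 0.0628 m and horizontal distance between lid and barrel below 0.006 m and angle between lid's own z axis and vertical below 0.08 rad), for 0.1 s.
At the end, for the whole second after the job is handed in: The bar-handled lid is screwed home on the barrel: its origin 50 to 53.5 mm above the barrel's origin and within 5 mm of its axis, level within 0.04 rad, a pin within 8 mm of a stop, at rest (z of lid in the frame of barrel between 0.05 and 0.0535 m and horizontal distance between lid and barrel below 0.005 m and angle between lid's own z axis and vertical below 0.04 rad and (horizontal distance between pin and stop1 below 0.008 m or horizontal distance between pin and stop2 below 0.008 m or horizontal distance between pin and stop3 below 0.008 m) and linear speed of lid below 0.01 m/s and angular speed of lid below 0.1 rad/s); the robot touches nothing.
It fails at once if the larger lid is moved by more than 20 mm (distance of big_lid from where it was at the start of the episode above 0.02 m).
It fails at once if the powder jar is moved by more than 20 mm (distance of powder_jar from where it was at the start of the episode above 0.02 m).
It fails at once if the pliers are moved by more than 20 mm (distance of pliers from where it was at the start of the episode above 0.02 m).
It fails at once if the pot of files is moved by more than 20 mm (distance of file_pot from where it was at the start of the episode above 0.02 m).
It also fails if it takes over 72 s, if anything falls off the work surface, if the arm or the gripper's body presses on something with over 40 N, if the wrist force passes 120 N, or if a joint passes its speed limit or range.

## Working session

There is one attempt and no reset: what is moved stays moved. The work goes in short steps, Python scripts to look and compute and a tool call to move; the robot and the scene stay as the last step left them, time stands still between calls to the robot, and variables do not carry over. Pictures are saved under pics/ and viewed, at most 10 in all, crops included, and the job is handed in when it is done.

Besides the shell and the picture viewer there is one more tool, called after "Call:" by a JSON object that holds its "name" and its "arguments". send_rows: Moves the arm, as the interface text tells. Its arguments: {"type":"object","properties":{"motion":{"type":"string"}},"required":["motion"]}

```bash
mkdir -p pics; ls
cat > h.py <<'E'
import numpy as np, cv2
from workcell import bot, vision, workorder, boxes_of
def ray(cam,u,v):
    m=vision.camera_model(cam); f=240/np.tan(np.radians(m['fov_y'])/2); T=np.array(m['world_from_camera'])
    d=T[:3,:3]@np.array([(u-m['cx'])/f,(v-m['cy'])/f,1]); return T[:3,3],d
def onz(cam,u,v,z):
    o,d=ray(cam,u,v); return o+d*(z-o[2])/d[2]
def proj(cam,p):
    m=vision.camera_model(cam); f=240/np.tan(np.radians(m['fov_y'])/2); T=np.linalg.inv(np.array(m['world_from_camera']))
    q=T[:3,:3]@np.asarray(p)+T[:3,3]; return np.array([m['cx']+f*q[0]/q[2],m['cy']+f*q[1]/q[2]])
def snap(cam,name):
    im=vision.camera(cam); cv2.imwrite(f'pics/{name}.png',im[:,:,::-1]); return im
E
python3 - <<'E'
from h import *
np.set_printoptions(precision=4,suppress=True)
for c in ['top','side']:
    snap(c,c+'0'); m=vision.camera_model(c); print(c,m['fov_y'],m['cx'],m['cy'],np.array(m['world_from_camera']))
    for t in ['barrel','lid','handle','big_lid','stand_a','powder_jar','pliers','file_pot']:
        print(t,[(round(d['conf'],2),np.round(d['rect'],1).tolist()) for d in boxes_of(c,t)[:3]])
print(bot.get_obs())
E
```

```text
pics
top 49.71597539976466 312.9861506297367 239.6542001067441 [[-0.0102 -0.9901  0.1402  0.387 ]
 [-0.9999  0.0089 -0.0103 -0.1585]
 [ 0.0089 -0.1403 -0.9901  1.1199]
 [ 0.      0.      0.      1.    ]]
barrel [(0.71, [262.4, 233.5, 51.5, 50.6])]
lid [(0.9, [341.1, 268.8, 48.0, 31.9]), (0.17, [260.5, 231.8, 51.6, 52.6])]
handle [(0.57, [341.5, 266.5, 48.4, 26.7])]
big_lid [(0.7, [422.5, 268.5, 59.6, 39.0]), (0.57, [415.9, 272.4, 60.0, 49.5]), (0.38, [261.5, 232.4, 49.3, 44.6])]
stand_a [(0.96, [341.5, 277.1, 54.7, 33.5]), (0.67, [415.2, 273.4, 59.4, 51.6]), (0.67, [260.1, 229.3, 51.3, 51.3])]
powder_jar [(0.67, [265.3, 136.8, 47.6, 55.2]), (0.63, [307.0, 329.9, 30.3, 31.1])]
pliers [(0.62, [380.6, 348.9, 60.2, 29.1])]
file_pot [(0.7, [266.8, 136.8, 52.3, 56.2])]
side 50.66426262211615 318.190156813844 241.25492671026765 [[-0.9999 -0.0146  0.0063  0.5117]
 [-0.0145  0.6774 -0.7355  0.5798]
 [ 0.0065 -0.7355 -0.6775  0.7829]
 [ 0.      0.      0.      1.    ]]
barrel [(0.8, [290.6, 305.3, 58.3, 65.0])]
lid [(0.88, [339.5, 233.6, 31.7, 51.0]), (0.35, [290.6, 305.1, 53.0, 60.4])]
handle [(0.97, [340.9, 236.6, 30.7, 42.9])]
big_lid [(0.66, [337.5, 187.2, 32.0, 49.1])]
stand_a [(0.96, [338.2, 208.9, 44.4, 26.9]), (0.86, [340.4, 254.2, 36.1, 35.9])]
powder_jar [(0.88, [400.3, 264.6, 33.6, 57.4])]
pliers [(0.59, [410.6, 229.0, 30.6, 38.4])]
file_pot [(0.95, [193.3, 274.4, 54.0, 73.6]), (0.55, [293.4, 306.5, 53.8, 63.0])]
{'clock': 0.9, 'joint_pos': array([ 1.151 ,  0.2405,  0.005 ,  1.3352, -0.    ,  1.5708]), 'joint_vel': array([-0.0003, -0.0001,  0.0015, -0.0001, -0.0008,  0.0005]), 'tau': array([  0.0003, -37.2194,  25.2694,   0.0009,   0.0001,  -0.    ]), 'eef_pos': array([0.2038, 0.4566, 0.2313]), 'tool_rot': array([0.2083, 0.9781, 0.    , 0.    ]), 'ft_force': array([-0.8005,  0.2009,  0.0948]), 'ft_torque': array([-0.0379, -0.0066, -0.0082]), 'grasp_force': 0.0, 'grip_width': 0.08553203853655322}
```

Run:
```python
import cv2
a=cv2.imread('pics/top0.png')[90:390,200:500];b=cv2.imread('pics/side0.png')[130:370,150:450]
cv2.imwrite('pics/topc.png',cv2.resize(a,(600,600),interpolation=cv2.INTER_CUBIC));cv2.imwrite('pics/sidec.png',cv2.resize(b,(750,600),interpolation=cv2.INTER_CUBIC))
```

```text
(no output)
```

View pics/topc.png

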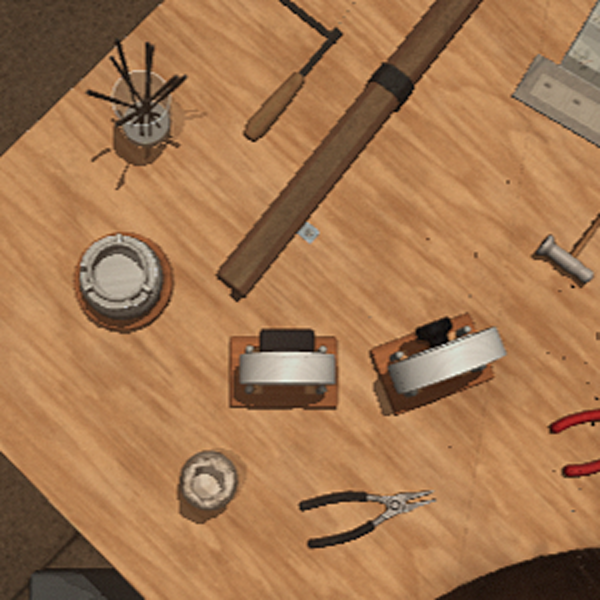

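View pics/sidec.png

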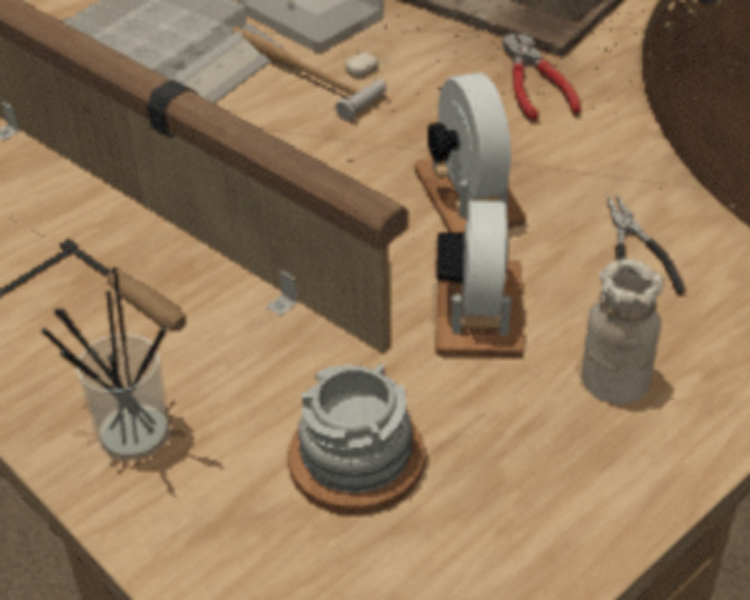

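The pictures show the barrel mouth at top pixel (260,230). The bar lid is at (343,274) with a yaw near 0 and its handle towards +x. The jar is at (305,331), the pliers at (383,350) and the divider beyond the stands.

Run:
```python
from h import *
np.set_printoptions(precision=3,suppress=True)
print('lid top',onz('top',343.5,274,.112),'ends',onz('top',320,274,.09),onz('top',368,274,.09))
print('handle side-ish',onz('top',343.5,260,.069))
print('barrel',onz('top',260,230,.077), 'foot',onz('top',262,232,.014))
print('side lid axis', onz('side',339.5+5,233.6,.063),'side barrel rim',onz('side',150+357/2.5,130+395/2.5,.077))
print('jar',onz('top',305,331,.119),'pliers',onz('top',380.6,349,.005),'pot',onz('side',203,300,.0),'bigtop',onz('top',424,271,.131))
# divider end corner: solve by two views
o1,d1=ray('top',200+232/2,90+280/2);o2,d2=ray('side',150+395/2.5,130+222/2.5)
s=np.linalg.lstsq(np.c_[d1,-d2],o2-o1,rcond=None)[0];print('divider end',o1+d1*s[0],o2+d2*s[1])
# rectified barrel views at rim plane z
for c in ['top','side']:
    im=cv2.imread(f'pics/{c}0.png'); ctr=onz('top',260,230,.077)
    tiles=[]
    g=np.linspace(-.06,.06,400)
    X,Y=np.meshgrid(ctr[0]+g[::-1],ctr[1]+g[::-1],indexing='ij') # up=+x,left=+y
    P=np.array([[proj(c,(X[i,j],Y[i,j],.070)) for j in range(400)] for i in range(400)],np.float32)
    t=cv2.remap(im,P[:,:,0],P[:,:,1],cv2.INTER_CUBIC); cv2.imwrite(f'pics/rect_{c}.png',t)
a=np.hstack([cv2.imread('pics/rect_top.png'),cv2.imread('pics/rect_side.png')]);cv2.imwrite('pics/rect.png',a)
```

```text
lid top [ 0.462 -0.228  0.112] ends [ 0.464 -0.182  0.09 ] [ 0.463 -0.278  0.09 ]
handle side-ish [ 0.493 -0.231  0.069]
barrel [ 0.556 -0.062  0.077] foot [ 0.561 -0.06   0.014]
side lid axis [ 0.463 -0.227  0.063] side barrel rim [ 0.564 -0.057  0.077]
jar [ 0.353 -0.152  0.119] pliers [ 0.31  -0.311  0.005] pot [ 0.749 -0.09   0.   ] bigtop [ 0.464 -0.381  0.131]
divider end [ 0.543 -0.175  0.148] [ 0.538 -0.174  0.147]Traceback (most recent call last):
  File "<stdin>", line 17, in <module>
  File "h.py", line 9, in proj
    m=vision.camera_model(cam); f=240/np.tan(np.radians(m['fov_y'])/2); T=np.linalg.inv(np.array(m['world_from_camera']))
ValueError: time passes only in moves, steps and waits
```

```bash
sed -i 's/^def ray/M={c:vision.camera_model(c) for c in ("top","side")}\ndef ray/; s/m=vision.camera_model(cam)/m=M[cam]/' h.py
cat >> h.py <<'E'
def rect(im,c,ctr,z,half=.06,n=400):
    g=np.linspace(half,-half,n); X,Y=np.meshgrid(ctr[0]+g,ctr[1]+g,indexing='ij')
    m=M[c]; f=240/np.tan(np.radians(m['fov_y'])/2); T=np.linalg.inv(np.array(m['world_from_camera']))
    q=np.stack([X,Y,0*X+z],-1)@T[:3,:3].T+T[:3,3]
    return cv2.remap(im,(m['cx']+f*q[...,0]/q[...,2]).astype('f4'),(m['cy']+f*q[...,1]/q[...,2]).astype('f4'),cv2.INTER_CUBIC)
E
python3 - <<'E'
from h import *
cv2.imwrite('pics/rect.png',np.hstack([rect(cv2.imread(f'pics/{c}0.png'),c,(.559,-.06),.077) for c in('top','side')]))
E
```

```text
(no output)
```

View pics/rect.png

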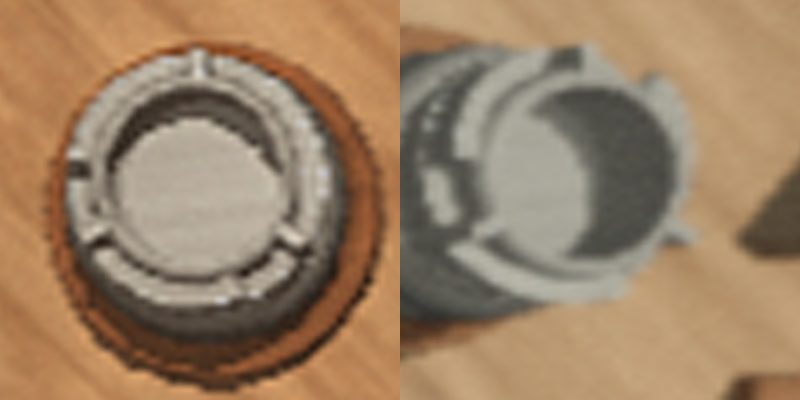

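The mouth is centred near (0.566,-0.057). The three ribs show at rectified pixels (200,65), (95,235) and (290,235), so world angles are about 0, 120 and 240 degrees. That puts the barrel yaw at about 7 degrees (mod 120). Next I swing over to the lid.

```bash
cat > g.py <<'E'
import sys,numpy as np
from workcell import bot
from scipy.spatial.transform import Rotation as R
o=bot.get_obs(); Rt=R.from_quat(o['tool_rot']).as_matrix(); p=o['eef_pos']
ya=np.degrees(np.arctan2(Rt[1,1],Rt[0,1]))
a=[float(v) for v in sys.argv[1:]]
d=Rt.T@(np.array(a[:3])-p)*100
tw=-np.radians((a[3]-ya+180)%360-180)
print('t',round(o['clock'],2),'p',np.round(p,4),'ya',round(ya,1),'j1,6',o['joint_pos'][[0,5]].round(2),'w',round(o['grip_width'],4),'F',o['ft_force'].round(1))
print('move cm',d.round(2),'twist',round(tw,3))
E
python3 g.py .463 -.228 .231 179.9
```

```text
t 0.9 p [0.2038 0.4566 0.2313] ya 65.9 j1,6 [1.15 1.57] w 0.0855 F [-0.8  0.2  0.1]
move cm [-5.157e+01 -5.195e+01  3.000e-02] twist -1.989
```

Call:
{"name": "send_rows", "arguments": {"motion": "-1 -3.4 -3.4 0 -0.145; -1 -6.8 -6.8 0 -0.29; -1 -10.2 -10.2 0 -0.435; -1 -13.6 -13.6 0 -0.58; -1 -17 -17 0 -0.725"}}

```text
clock: 1.4
eef_pos: [0.2841, 0.2477, 0.2315]
tool_rot: [-0.126, 0.992, 0.0, 0.0]
ft_force: [0.4, -0.1, -0.0]
grip_width: 0.0854
grasp_force: 0.0
```

```bash
python3 g.py .463 -.228 .231 179.9
```

```text
t 1.4 p [0.2841 0.2477 0.2315] ya 104.5 j1,6 [0.72 0.46] w 0.0854 F [ 0.4 -0.1 -0. ]
move cm [-5.420e+00 -5.053e+01  5.000e-02] twist -1.316
```

Call:
{"name": "send_rows", "arguments": {"motion": "-1 -0.5 -4.9 0 -0.145; -1 -1 -9.8 0 -0.29; -1 -1.5 -14.7 0 -0.435; -1 -2 -19.6 0 -0.58; -1 -2.5 -24.5 0 -0.725"}}

```text
clock: 1.9
eef_pos: [0.3512, 0.0677, 0.2317]
tool_rot: [-0.401, 0.916, -0.0, 0.001]
ft_force: [1.0, -0.5, -1.2]
grip_width: 0.0853
grasp_force: 0.0
```

```bash
python3 g.py .463 -.228 .231 179.9
```

```text
t 1.9 p [0.3512 0.0677 0.2317] ya 137.3 j1,6 [ 0.19 -0.64] w 0.0853 F [ 1.  -0.5 -1.2]
move cm [ 14.15 -28.26   0.08] twist -0.743
```

Call:
{"name": "send_rows", "arguments": {"motion": "-1 1.9 -3.8 0 -0.14; -1 3.8 -7.6 0 -0.28; -1 5.7 -11.4 0 -0.42; -1 7.6 -15.2 0 -0.56; -1 9.5 -19 0 -0.65"}}

```text
clock: 2.4
eef_pos: [0.4226, -0.1227, 0.2318]
tool_rot: [-0.664, 0.748, -0.0, 0.0]
ft_force: [0.2, 0.7, -0.2]
grip_width: 0.0854
grasp_force: 0.0
```

```bash
python3 g.py .463 -.228 .231 179.9
```

```text
t 2.4 p [ 0.4226 -0.1227  0.2318] ya 173.2 j1,6 [-0.28 -1.73] w 0.0854 F [ 0.2  0.7 -0.2]
move cm [ 9.98 -5.26  0.08] twist -0.117
```

Call:
{"name": "send_rows", "arguments": {"motion": "-1 3 -1.5 0 -0.05; -1 6 -3 0 -0.08; -1 8.8 -4.6 0 -0.08; -1 8.8 -4.6 0 -0.08; -1 8.8 -4.6 0 -0.08"}}

```text
clock: 2.9
eef_pos: [0.4568, -0.2144, 0.231]
tool_rot: [-0.691, 0.723, 0.001, -0.0]
ft_force: [-0.0, 1.1, -0.5]
grip_width: 0.0854
grasp_force: 0.0
```

```bash
python3 g.py .463 -.228 .231 179.9
python3 - <<'E'
from h import *
im=snap('top','t1')
print(boxes_of('top','lid')[:1],boxes_of('top','handle')[:1])
E
```

```text
t 2.9 p [ 0.4568 -0.2144  0.231 ] ya 177.4 j1,6 [-0.44 -1.96] w 0.0854 F [-0.   1.1 -0.5]
move cm [ 1.33 -0.68  0.  ] twist -0.044
[] [{'rect': [260.1, 228.9, 47.8, 48.3], 'conf': 0.28}]
```

Run:
```python
from h import *
im=cv2.imread('pics/top0.png')
hsv=cv2.cvtColor(im,cv2.COLOR_BGR2HSV)
for u in (326,332,343,354,360): print(u,[(v,int(hsv[v,u,1]),int(hsv[v,u,2])) for v in (256,258,260,262,263,264,265,266,267,268,279,280,281,282,283,284,285,286,288)])
for v in (264,265,282,283,284): print(v,onz('top',343,v,.112).round(4))
```

```text
326 [(256, 134, 186), (258, 155, 133), (260, 162, 156), (262, 172, 157), (263, 64, 115), (264, 55, 115), (265, 114, 110), (266, 59, 129), (267, 36, 162), (268, 37, 160), (279, 33, 168), (280, 31, 174), (281, 38, 106), (282, 110, 72), (283, 102, 80), (284, 81, 76), (285, 106, 72), (286, 137, 84), (288, 146, 82)]
332 [(256, 58, 53), (258, 75, 58), (260, 70, 58), (262, 63, 57), (263, 63, 57), (264, 77, 50), (265, 85, 36), (266, 33, 194), (267, 33, 193), (268, 37, 181), (279, 34, 188), (280, 30, 202), (281, 38, 114), (282, 98, 81), (283, 158, 76), (284, 160, 78), (285, 140, 82), (286, 159, 77), (288, 153, 80)]
343 [(256, 48, 48), (258, 70, 58), (260, 60, 55), (262, 72, 53), (263, 66, 50), (264, 91, 45), (265, 61, 59), (266, 22, 222), (267, 16, 222), (268, 28, 206), (279, 15, 217), (280, 13, 237), (281, 24, 125), (282, 87, 79), (283, 158, 79), (284, 167, 78), (285, 152, 84), (286, 162, 82), (288, 154, 78)]
354 [(256, 56, 50), (258, 71, 50), (260, 64, 52), (262, 65, 51), (263, 68, 49), (264, 68, 45), (265, 112, 25), (266, 21, 216), (267, 30, 212), (268, 30, 198), (279, 28, 198), (280, 29, 214), (281, 37, 118), (282, 82, 84), (283, 142, 108), (284, 139, 112), (285, 137, 110), (286, 140, 104), (288, 149, 77)]
360 [(256, 126, 204), (258, 146, 124), (260, 165, 151), (262, 176, 135), (263, 63, 137), (264, 29, 149), (265, 41, 105), (266, 37, 123), (267, 30, 186), (268, 33, 177), (279, 31, 181), (280, 31, 190), (281, 32, 134), (282, 74, 72), (283, 44, 70), (284, 53, 82), (285, 50, 76), (286, 34, 60), (288, 169, 71)]
264 [ 0.4812 -0.2271  0.112 ]
265 [ 0.4792 -0.2271  0.112 ]
282 [ 0.4461 -0.2265  0.112 ]
283 [ 0.4441 -0.2264  0.112 ]
284 [ 0.4422 -0.2264  0.112 ]
```

Call:
{"name": "send_rows", "arguments": {"motion": "-1 0.7 -0.4 4 -0.044; -1 1.3 -0.7 8 -0.044; -1 1.3 -0.7 10 -0.044; -1 1.3 -0.7 10 -0.044; -1 1.3 -0.7 10 -0.044"}}

```text
clock: 3.55
eef_pos: [0.4635, -0.2266, 0.1322]
tool_rot: [0.708, -0.707, 0.0, -0.0]
ft_force: [-0.2, 0.2, -0.1]
grip_width: 0.0853
grasp_force: 0.0
```

Call:
{"name": "send_rows", "arguments": {"motion": "-1 0 0 2.5 0; -1 0 0 5 0; -1 0 0 5 0; -0.2 0 0 5 0; 0.3 0 0 5 0"}}

```text
clock: 4.05
eef_pos: [0.465, -0.2279, 0.0838]
tool_rot: [0.707, -0.707, 0.002, -0.001]
ft_force: [0.4, -0.2, 0.7]
grip_width: 0.0593
grasp_force: 0.0
```

Call:
{"name": "send_rows", "arguments": {"motion": "0.6 0 0 0 0; 0.8 0 0 0 0; 1 0 0 0 0; 1 0 0 0 0; 1 0 0 0 0"}}

```text
clock: 4.55
eef_pos: [0.4651, -0.2278, 0.0831]
tool_rot: [-0.707, 0.707, -0.002, 0.001]
ft_force: [0.8, 1.3, 4.9]
grip_width: 0.0299
grasp_force: 59.1
```

Call:
{"name": "send_rows", "arguments": {"motion": "1 0 0 1e-9 0; 1 0 0 -2 0; 1 0 0 -5 0; 1 0 0 -8 0; 1 0 0 -11 0"}}

```text
clock: 5.05
eef_pos: [0.4625, -0.227, 0.1918]
tool_rot: [-0.707, 0.707, 0.001, -0.001]
ft_force: [0.6, -0.4, -1.9]
grip_width: 0.0301
grasp_force: 59.2
```

Call:
{"name": "send_rows", "arguments": {"motion": "1 -2.5 0.8 0 0.1; 1 -5.5 1.6 0 0.24; 1 -8.5 2.4 0 0.38; 1 -11 3 0 0.52; 1 -12.6 3.4 0 0.66"}}

```text
clock: 5.55
eef_pos: [0.4278, -0.0997, 0.1909]
tool_rot: [-0.438, 0.899, 0.001, -0.001]
ft_force: [-0.4, -0.5, -2.8]
grip_width: 0.0296
grasp_force: 59.3
```

Call:
{"name": "send_rows", "arguments": {"motion": "1 0 0 0 0.14; 1 0 0 0 0.28; 1 0 0 0 0.42; 1 0 0 0 0.56; 1 0 0 0 0.7"}}

```text
clock: 6.05
eef_pos: [0.4286, -0.1012, 0.1909]
tool_rot: [-0.102, 0.995, 0.0, -0.001]
ft_force: [-0.2, 0.3, -3.8]
grip_width: 0.0294
grasp_force: 59.5
```

Call:
{"name": "send_rows", "arguments": {"motion": "1 0 0 0 0.14; 1 0 0 0 0.2; 1 0 0 0 0.21; 1 0 0 0 0.21; 1 0 0 0 0.21"}}

```text
clock: 6.55
eef_pos: [0.4292, -0.1013, 0.1913]
tool_rot: [-0.001, 1.0, 0.0, -0.0]
ft_force: [-0.5, -0.1, -1.9]
grip_width: 0.0291
grasp_force: 59.5
```

```bash
python3 g.py .43 -.105 .18 90
python3 - <<'E'
from h import *
im=snap('side','s2'); p=bot.get_obs()['eef_pos']; u,v=proj('side',p-[0,0,.02]).astype(int); print(u,v)
im2=snap('top','t2')
a=im[max(0,v-75):v+75,u-75:u+75,::-1]; U,V=proj('top',p).astype(int); b=im2[V-75:V+75,U-75:U+75,::-1]
cv2.imwrite('pics/held.png',cv2.resize(np.hstack([a,b]),(800,400),interpolation=cv2.INTER_CUBIC))
E
```

```text
t 6.55 p [ 0.4292 -0.1013  0.1913] ya 90.1 j1,6 [-0.23 -0.23] w 0.0291 F [-0.5 -0.1 -1.9]
move cm [-0.08 -0.37  1.13] twist 0.002
367 235
```

View pics/held.png

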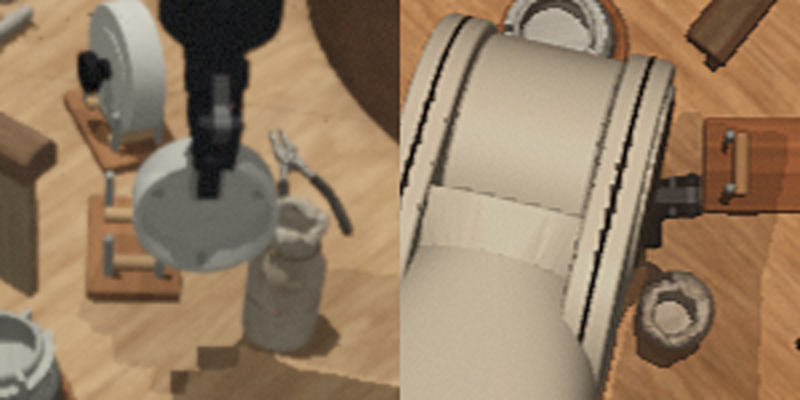

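The held view shows the cavity with pins at (200,257), (150,192) and (262,192), so the lid's x axis points down. After it topples towards +y, the lid yaw will be about -90 degrees, so phi is about 23 with no extra turn.

Call:
{"name": "send_rows", "arguments": {"motion": "1 0 0 4 0; 1 0 0 8 0; 1 0 0 11 0; 1 0 0 12 0; 1 0 0 12 0"}}

```text
clock: 7.15
eef_pos: [0.4296, -0.1016, 0.0713]
tool_rot: [-0.0, 1.0, -0.0, -0.0]
ft_force: [1.3, 0.3, -2.3]
grip_width: 0.0286
grasp_force: 59.7
```

Call:
{"name": "send_rows", "arguments": {"motion": "1 0 0 0.1 0; 1 0 0 0.2 0; 1 0 0 0.25 0; 1 0 0 0.25 0; 1 0 0 0.25 0"}}

```text
clock: 7.65
eef_pos: [0.4303, -0.1014, 0.0699]
tool_rot: [-0.0, 1.0, -0.0, 0.001]
ft_force: [-0.2, 1.1, 3.6]
grip_width: 0.0292
grasp_force: 60.2
```

Call:
{"name": "send_rows", "arguments": {"motion": "0.4 0 0 0 0; 0.1 0 0 0 0; -0.3 0 0 0 0; -0.7 0 0 0 0; -1 0 0 0 0"}}

```text
clock: 8.15
eef_pos: [0.4292, -0.1013, 0.0687]
tool_rot: [-0.0, 1.0, 0.0, -0.0]
ft_force: [-0.7, -0.2, -0.4]
grip_width: 0.0801
grasp_force: 0.0
```

```bash
python3 g.py .43 -.105 .08 90
python3 - <<'E'
from h import *
im=snap('side','s3'); p=bot.get_obs()['eef_pos']; u,v=proj('side',p-[0,0,.02]).astype(int)
a=im[max(0,v-90):v+90,u-100:u+100,::-1]
cv2.imwrite('pics/stand.png',cv2.resize(a,(600,540),interpolation=cv2.INTER_CUBIC))
E
```

```text
t 8.15 p [ 0.4292 -0.1013  0.0687] ya 90.0 j1,6 [-0.23 -0.23] w 0.0801 F [-0.7 -0.2 -0.4]
move cm [-0.08 -0.37 -1.13] twist 0.001
```

View pics/stand.png

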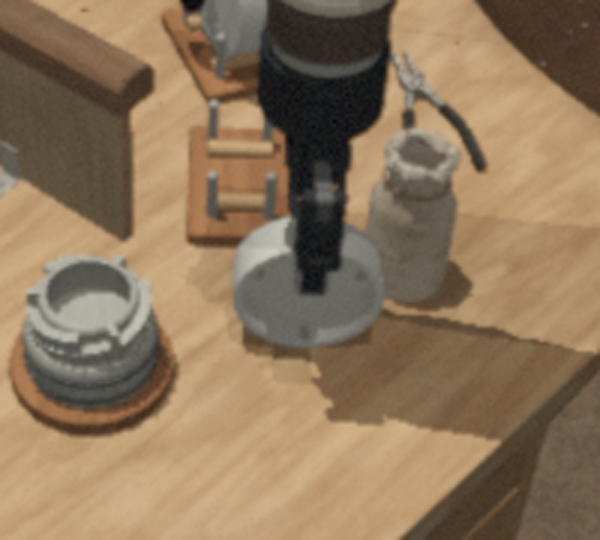

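The lid stands upright between the open fingers on its rim, with pins at (305,333), (258,275) and (363,270). Now I rise a little and push its top towards +y.

Call:
{"name": "send_rows", "arguments": {"motion": "-1 0 0 -0.8 0; -1 0 1 -0.9 0; -1 0 2 -0.9 0; -1 0 2.8 -0.9 0; -1 0 3.6 -0.9 0"}}

```text
clock: 8.7
eef_pos: [0.4293, -0.0643, 0.078]
tool_rot: [-0.001, 1.0, -0.0, -0.0]
ft_force: [-0.3, -2.1, 0.7]
grip_width: 0.0851
grasp_force: 0.3
```

Call:
{"name": "send_rows", "arguments": {"motion": "-1 0 1 0 0; -1 0 2 0 0; -1 0 3 0 0; -1 0 4 0 0; -1 0 5 0 0"}}

```text
clock: 9.2
eef_pos: [0.4293, -0.0143, 0.0779]
tool_rot: [-0.0, 1.0, 0.0, -0.0]
ft_force: [-0.5, -0.3, 1.1]
grip_width: 0.0856
grasp_force: 0.0
```

```bash
python3 g.py .43 -.105 .08 90
python3 - <<'E'
from h import *
im=snap('side','s4'); p=bot.get_obs()['eef_pos']; u,v=proj('side',p-[0,0,.02]).astype(int)
a=im[max(0,v-90):v+90,u-100:u+100,::-1]
cv2.imwrite('pics/topple.png',cv2.resize(a,(600,540),interpolation=cv2.INTER_CUBIC))
E
```

```text
t 9.2 p [ 0.4293 -0.0143  0.0779] ya 90.1 j1,6 [-0.03 -0.03] w 0.0856 F [-0.5 -0.3  1.1]
move cm [-0.06 -9.07 -0.21] twist 0.001
```

View pics/topple.png

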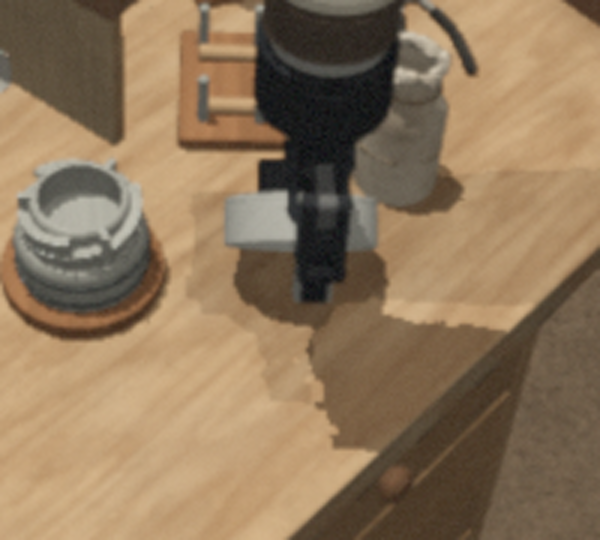

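It is mid-tilt, with the skirt edge-on at (300,220). I raise the tool clear and look again.

Call:
{"name": "send_rows", "arguments": {"motion": "-1 0 0 -1 0; -1 0 0 -4 0; -1 0 0 -8 0; -1 0 0 -12 0; -1 0 0 -12 0"}}

```text
clock: 9.75
eef_pos: [0.4333, -0.0158, 0.2042]
tool_rot: [-0.0, 1.0, -0.0, 0.006]
ft_force: [0.4, 0.4, -0.3]
grip_width: 0.0857
grasp_force: 0.0
```

Run:
```python
from h import *
im=snap('side','s5'); im2=snap('top','t5')
print([boxes_of(c,t)[:2] for c in('side','top') for t in('lid','handle')])
a=im[170:370,230:450,::-1]; b=im2[150:350,220:400,::-1]
cv2.imwrite('pics/flat.png',cv2.resize(np.hstack([a,b]),(800,400),interpolation=cv2.INTER_CUBIC))
```

```text
[[{'rect': [367.9, 320.4, 50.5, 54.3], 'conf': 0.64}], [{'rect': [364.9, 324.6, 49.9, 48.0], 'conf': 0.61}], [{'rect': [249.3, 296.1, 44.0, 44.9], 'conf': 0.68}], [{'rect': [249.4, 294.1, 46.5, 41.9], 'conf': 0.96}]]
```

View pics/flat.png

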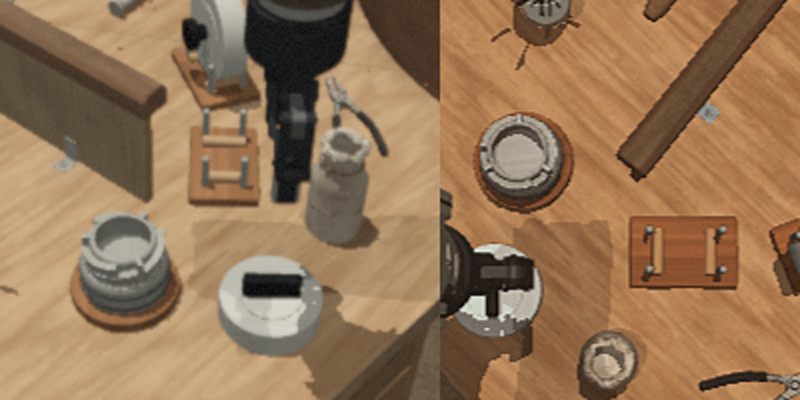

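The lid lies flat with its handle up, around side pixel (366,312), and the bar runs roughly along x. Next I measure the handle.

```bash
cat > hb.py <<'E'
from h import *
from scipy.optimize import minimize
def handle(im,roi,z0,x0,y0,yaw0=0):
    u0,u1,v0,v1=roi; g=im.max(2); m=np.zeros(g.shape,np.uint8); m[v0:v1,u0:u1]=(g[v0:v1,u0:u1]<60)
    n,l,s,_=cv2.connectedComponentsWithStats(m); k=1+np.argmax(s[1:,4]); m=(l==k).astype(np.float32)
    q=cv2.GaussianBlur(cv2.resize(m,None,fx=4,fy=4),(0,0),3)
    def ren(p):
        c,s_=np.cos(p[2]),np.sin(p[2]); P=[]
        for a in(-.028,.028):
            for b in(-.006,.006):
                for z in(.030,.056): P.append(proj('side',(p[0]+a*c-b*s_,p[1]+a*s_+b*c,z0+z)))
        h=cv2.convexHull(((np.array(P)+.5)*4-.5).round().astype(np.int32)); r=np.zeros_like(q); cv2.fillConvexPoly(r,h,1); return cv2.GaussianBlur(r,(0,0),3)
    r=minimize(lambda p:((ren(p)-q)**2).sum(),[x0,y0,yaw0],method='Nelder-Mead',options=dict(initial_simplex=[[x0,y0,yaw0],[x0+.01,y0,yaw0],[x0,y0+.01,yaw0],[x0,y0,yaw0+.15]]))
    return r.x,r.fun,s[k]
E
python3 - <<'E'
from hb import *
im=cv2.imread('pics/s5.png')
print(onz('side',366,312.5,.056),onz('top',249.3,296.1,.03))
c=onz('side',366,312.5,.056)
print(handle(im,(340,395,295,335),0,c[0],c[1]))
E
python3 g.py .43 -.04 .034 90
```

```text
[ 0.4278189  -0.01797649  0.056     ] [ 0.42336177 -0.03550134  0.03      ]
(array([ 0.42668657, -0.02974153, -0.06212384]), np.float64(1192.880615234375), array([352, 307,  29,  11, 290], dtype=int32))
t 10.05 p [ 0.4283 -0.0154  0.1968] ya 90.0 j1,6 [-0.04 -0.04] w 0.0854 F [-0.4 -1.3 -0.5]
move cm [-0.21 -2.46 16.28] twist 0.0
```

Call:
{"name": "send_rows", "arguments": {"motion": "-1 0.15 -0.8 4 0.03; -1 0.15 -1.6 8 0.06; -1 0.15 -1.6 11 0.06; -1 0.15 -1.6 11.5 0.06; -1 0.15 -1.6 11.5 0.06"}}

```text
clock: 10.55
eef_pos: [0.4265, -0.0312, 0.0819]
tool_rot: [0.03, 1.0, 0.0, -0.002]
ft_force: [0.6, 0.7, 0.0]
grip_width: 0.0854
grasp_force: 0.0
```

Call:
{"name": "send_rows", "arguments": {"motion": "-1 0 0 2.5 0; -1 0 0 4.6 0; 0 0 0 4.6 0; 0.5 0 0 4.6 0; 0.7 0 0 4.6 0"}}

```text
clock: 11.05
eef_pos: [0.4296, -0.0313, 0.0387]
tool_rot: [0.03, 1.0, -0.0, 0.002]
ft_force: [0.5, -0.2, 0.2]
grip_width: 0.0435
grasp_force: 0.0
```

Call:
{"name": "send_rows", "arguments": {"motion": "0.8 0 0 0 0; 1 0 0 0 0; 1 0 0 0 0; 1 0 0 0 0; 1 0 0 0 0"}}

```text
clock: 11.55
eef_pos: [0.429, -0.0312, 0.0382]
tool_rot: [0.03, 1.0, 0.0, 0.001]
ft_force: [-0.5, 0.0, 6.3]
grip_width: 0.0109
grasp_force: 61.5
```

```bash
python3 g.py .566 -.057 .15 100
```

```text
t 11.55 p [ 0.429  -0.0312  0.0382] ya 86.6 j1,6 [-0.07 -0.01] w 0.0109 F [-0.5  0.   6.3]
move cm [-13.86  -1.76 -11.14] twist -0.234
```

Call:
{"name": "send_rows", "arguments": {"motion": "1 0 0 -3 0; 1 0 0 -6 0; 1 0 0 -9 0; 1 0 0 -10 -0.05; 1 0 0 -10 -0.1"}}

```text
clock: 12.05
eef_pos: [0.4292, -0.0315, 0.1391]
tool_rot: [-0.021, 1.0, -0.0, 0.002]
ft_force: [-0.1, -0.3, -3.2]
grip_width: 0.0105
grasp_force: 60.4
```

```bash
python3 g.py .568 -.057 .136 107
```

```text
t 12.05 p [ 0.4292 -0.0315  0.1391] ya 92.4 j1,6 [-0.07 -0.12] w 0.0105 F [-0.1 -0.3 -3.2]
move cm [-13.75  -3.14   0.37] twist -0.254
```

Call:
{"name": "send_rows", "arguments": {"motion": "1 -4 -0.8 0 -0.1; 1 -8 -1.6 0 -0.2; 1 -11.5 -2.5 0 -0.25; 1 -13.7 -3.1 0 -0.25; 1 -13.7 -3.1 0 -0.25"}}

```text
clock: 12.55
eef_pos: [0.5687, -0.0574, 0.1362]
tool_rot: [-0.145, 0.989, -0.0, 0.001]
ft_force: [-1.0, 0.5, -3.1]
grip_width: 0.0107
grasp_force: 60.5
```

```bash
python3 g.py .568 -.057 .136 107
python3 - <<'E'
from h import *
im=snap('side','s6'); im2=snap('top','t6'); p=bot.get_obs()['eef_pos']
a=im[210:370,210:370,::-1]; b=im2[150:310,180:340,::-1]
cv2.imwrite('pics/over.png',cv2.resize(np.hstack([a,b]),(800,400),interpolation=cv2.INTER_CUBIC))
# predicted lid lower edge ellipse for lid at TCP (side), z=.098
t=np.linspace(0,2*np.pi,73)
z=p[2]-.0382
P=np.array([proj('side',(p[0]+.049*np.cos(k),p[1]+.049*np.sin(k),z+zz)) for k in t for zz in(0,.03)])
print('side lid pred u',P[:,0].min(),P[:,0].max(),'v',P[:,1].min(),P[:,1].max())
P=np.array([proj('side',(.568+.043*np.cos(k),-.057+.043*np.sin(k),.04)) for k in t]);print('barrel body pred u',P[:,0].min(),P[:,0].max())
E
```

```text
t 12.55 p [ 0.5687 -0.0574  0.1362] ya 106.6 j1,6 [-0.1  -0.39] w 0.0107 F [-1.   0.5 -3.1]
move cm [0.05 0.06 0.02] twist -0.007
side lid pred u 263.92932996540554 318.4832209438152 v 250.17244201543573 300.70207586441455
barrel body pred u 268.6525924646989 313.571005331176
```

View pics/over.png

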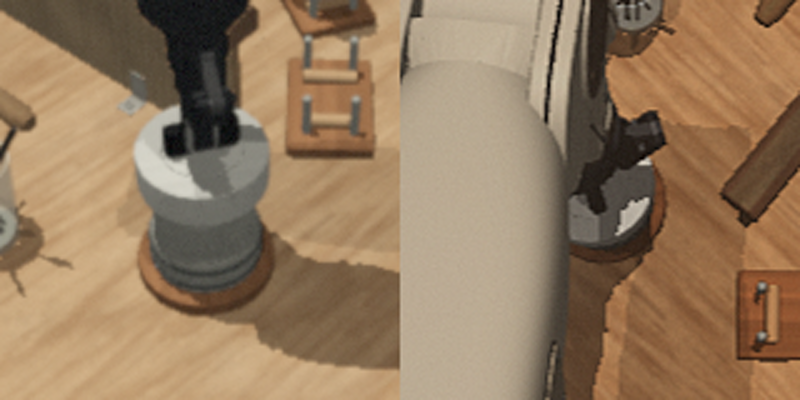

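Run:
```python
from h import *
t=np.linspace(0,2*np.pi,73)
def ext(c,x,y,r,zs):
    P=np.array([proj(c,(x+r*np.cos(k),y+r*np.sin(k),z)) for k in t for z in zs]); return P[:,0].min(),P[:,0].max(),P[:,1].min(),P[:,1].max()
for c in('top','side'): print(c,np.round(ext(c,.567,-.057,.054,(0,.014)),1))
for c in('top','side'):
    g=cv2.cvtColor(cv2.imread(f'pics/{c}0.png'),cv2.COLOR_BGR2HSV)
    if c=='top': rows=(233,); cols=(262,); lo,hi=222,305
    else: rows=(315,320); cols=(292,); lo,hi=250,335
    for r in rows: print(c,'row',r,[(u,*map(int,g[r,u])) for u in list(range(lo+8,lo+26))+list(range(hi-26,hi-8))])
    for u in cols: print(c,'col',u,[(v,*map(int,g[v,u])) for v in (list(range(200,213))+list(range(250,262)) if c=='top' else range(322,342))])
```

```text
top [235.5 285.9 204.9 255. ]
side [264.3 319.7 288.9 336.5]
top row 233 [(230, 14, 131, 192), (231, 14, 134, 186), (232, 14, 134, 186), (233, 15, 131, 193), (234, 14, 132, 190), (235, 14, 136, 184), (236, 14, 142, 169), (237, 12, 160, 148), (238, 11, 166, 149), (239, 11, 171, 112), (240, 14, 69, 70), (241, 20, 44, 132), (242, 18, 40, 177), (243, 18, 38, 193), (244, 20, 33, 204), (245, 19, 40, 160), (246, 16, 50, 123), (247, 17, 42, 169), (279, 18, 49, 89), (280, 14, 76, 57), (281, 12, 156, 100), (282, 12, 164, 132), (283, 12, 164, 143), (284, 11, 165, 153), (285, 11, 166, 120), (286, 13, 144, 124), (287, 13, 136, 180), (288, 14, 140, 191), (289, 14, 140, 188), (290, 14, 138, 188), (291, 14, 135, 183), (292, 13, 140, 180), (293, 14, 141, 179), (294, 13, 140, 179), (295, 13, 143, 171), (296, 13, 148, 169)]
top col 262 [(200, 14, 130, 196), (201, 14, 130, 194), (202, 15, 131, 197), (203, 14, 129, 196), (204, 14, 132, 190), (205, 14, 134, 189), (206, 11, 167, 151), (207, 12, 161, 141), (208, 19, 32, 190), (209, 17, 35, 188), (210, 16, 43, 153), (211, 19, 42, 164), (212, 20, 40, 172), (2
[... 1454 characters left out ...]
13, 13, 137, 97), (314, 14, 144, 106), (315, 13, 137, 112), (316, 13, 145, 104), (317, 13, 144, 76), (318, 16, 112, 91), (319, 16, 107, 121), (320, 17, 105, 153), (321, 17, 96, 186), (322, 17, 96, 189), (323, 17, 99, 186), (324, 17, 95, 188), (325, 17, 95, 187), (326, 17, 96, 185)]
side col 292 [(322, 30, 23, 79), (323, 36, 17, 75), (324, 35, 24, 63), (325, 30, 20, 50), (326, 18, 46, 66), (327, 15, 108, 78), (328, 12, 138, 109), (329, 13, 136, 144), (330, 14, 134, 147), (331, 13, 141, 137), (332, 14, 153, 100), (333, 13, 133, 75), (334, 12, 129, 73), (335, 14, 131, 82), (336, 15, 116, 130), (337, 16, 104, 174), (338, 16, 105, 178), (339, 17, 101, 181), (340, 16, 99, 186), (341, 16, 96, 188)]
```

The barrel centre checks out at (0.566,-0.057) from both cameras, and the lid hangs centred on the TCP. I shift about 2 mm in -x and lower it.

Call:
{"name": "send_rows", "arguments": {"motion": "1 0.2 0.05 0.8 0; 1 0.2 0.05 1.6 0; 1 0.2 0.05 2.2 0; 1 0.2 0.05 2.5 0; 1 0.2 0.05 2.5 0"}}

```text
clock: 13.15
eef_pos: [0.5631, -0.0563, 0.1132]
tool_rot: [-0.145, 0.989, 0.0, -0.0]
ft_force: [-4.5, 1.3, 6.8]
grip_width: 0.0105
grasp_force: 61.8
```

Call:
{"name": "send_rows", "arguments": {"motion": "1 0 0 0.15 0; 1 0 0 0.3 0; 1 0 0 0.45 0; 1 0 0 0.55 0; 1 0 0 0.55 0"}}

```text
clock: 13.65
eef_pos: [0.5643, -0.0569, 0.1069]
tool_rot: [-0.145, 0.989, -0.0, 0.0]
ft_force: [-0.4, -1.1, 2.0]
grip_width: 0.011
grasp_force: 61.2
```

Call:
{"name": "send_rows", "arguments": {"motion": "1 0 0 0.1 0; 1 0 0 0.2 0; 1 0 0 0.2 0; 1 0 0 0.2 0; 1 0 0 0.2 0"}}

```text
clock: 14.15
eef_pos: [0.5643, -0.0571, 0.1064]
tool_rot: [-0.145, 0.989, -0.0, 0.001]
ft_force: [-4.0, -0.3, 10.5]
grip_width: 0.0106
grasp_force: 62.4
```

Resting on the ridges with the origin at about 68.2 mm, so phi is about 39 as expected. Now I turn anticlockwise, following the ridge's rise.

Call:
{"name": "send_rows", "arguments": {"motion": "1 0 0 -0.15 -0.12; 1 0 0 -0.25 -0.24; 1 0 0 -0.35 -0.36; 1 0 0 -0.42 -0.48; 1 0 0 -0.5 -0.6"}}

```text
clock: 14.65
eef_pos: [0.5648, -0.0565, 0.11]
tool_rot: [-0.433, 0.901, -0.0, 0.001]
ft_force: [-0.2, 0.1, -0.3]
grip_width: 0.0101
grasp_force: 60.8
```

```bash
python3 g.py .566 -.057 .1 150
```

```text
t 14.65 p [ 0.5648 -0.0565  0.11  ] ya 141.3 j1,6 [-0.1 -1. ] w 0.0101 F [-0.2  0.1 -0.3]
move cm [-0.03 -0.12  1.  ] twist -0.152
```

Call:
{"name": "send_rows", "arguments": {"motion": "1 0 0 0 -0.1; 1 0 0 0 -0.2; 1 0 0 0 -0.28; 1 0 0 0.3 -0.28; 1 0 0 0.6 -0.28"}}

```text
clock: 15.15
eef_pos: [0.5638, -0.0568, 0.1028]
tool_rot: [-0.552, 0.834, 0.0, -0.0]
ft_force: [0.9, -0.7, -2.3]
grip_width: 0.0107
grasp_force: 60.7
```

Call:
{"name": "send_rows", "arguments": {"motion": "1 0 0 0.2 0; 1 0 0 0.4 0; 1 0 0 0.5 0; 1 0 0 0.5 0; 1 0 0 0.5 0"}}

```text
clock: 15.65
eef_pos: [0.5643, -0.0571, 0.1006]
tool_rot: [-0.552, 0.834, -0.001, 0.001]
ft_force: [-3.6, -2.0, 10.2]
grip_width: 0.0107
grasp_force: 62.4
```

```bash
python3 g.py .566 -.057 .1 150
```

```text
t 15.65 p [ 0.5643 -0.0571  0.1006] ya 157.0 j1,6 [-0.1  -1.27] w 0.0107 F [-3.6 -2.  10.2]
move cm [-0.08 -0.15  0.06] twist 0.123
```

The lid dropped into the entries (origin about 62.4 mm). Now I turn it clockwise.

Call:
{"name": "send_rows", "arguments": {"motion": "1 0 0 0 0.1; 1 0 0 0.05 0.22; 1 0 0 0.1 0.34; 1 0 0 0.15 0.46; 1 0 0 0.2 0.58"}}

```text
clock: 16.15
eef_pos: [0.5645, -0.056, 0.0971]
tool_rot: [-0.289, 0.957, 0.001, 0.001]
ft_force: [1.4, 2.4, -0.2]
grip_width: 0.0104
grasp_force: 60.9
```

Call:
{"name": "send_rows", "arguments": {"motion": "1 0 0 0.08 0.12; 1 0 0 0.16 0.24; 1 0 0 0.24 0.36; 1 0 0 0.32 0.48; 1 0 0 0.4 0.6"}}

```text
clock: 16.65
eef_pos: [0.565, -0.0563, 0.0929]
tool_rot: [0.007, 1.0, 0.001, 0.001]
ft_force: [1.7, 2.0, -0.3]
grip_width: 0.0102
grasp_force: 60.8
```

```bash
python3 g.py .566 -.057 .1 67
```

```text
t 16.65 p [ 0.565  -0.0563  0.0929] ya 89.2 j1,6 [-0.1  -0.09] w 0.0102 F [ 1.7  2.  -0.3]
move cm [-0.1  -0.07 -0.71] twist 0.387
```

Call:
{"name": "send_rows", "arguments": {"motion": "1 0 0 0.1 0.12; 1 0 0 0.2 0.24; 1 0 0 0.3 0.34; 1 0 0 0.35 0.42; 1 0 0 0.35 0.46"}}

```text
clock: 17.15
eef_pos: [0.5682, -0.0575, 0.0907]
tool_rot: [0.232, 0.973, -0.0, 0.005]
ft_force: [6.7, -2.9, -0.9]
grip_width: 0.0103
grasp_force: 72.0
```

```bash
python3 g.py .566 -.057 .1 67; python3 -c "
from workcell import bot; print(bot.get_obs()['ft_torque'])"
```

```text
t 17.15 p [ 0.5682 -0.0575  0.0907] ya 63.1 j1,6 [-0.1   0.37] w 0.0103 F [ 6.7 -2.9 -0.9]
move cm [ 0.22 -0.05 -0.94] twist -0.068
[-0.54762898 -1.65437858  1.35863812]
```

The lid has reached its stop: a 1.4 Nm counter-moment and an origin at about 52.5 mm. I ease off and release.

Call:
{"name": "send_rows", "arguments": {"motion": "1 0 0 0 -0.04; 1 0 0 0 -0.04; 0.7 0 0 0 -0.04; 0.3 0 0 0 -0.04; 0 0 0 0 -0.04"}}

```text
clock: 17.65
eef_pos: [0.5631, -0.0567, 0.0887]
tool_rot: [0.213, 0.977, -0.0, -0.001]
ft_force: [-0.5, 0.0, 0.5]
grip_width: 0.0413
grasp_force: 0.0
```

Call:
{"name": "send_rows", "arguments": {"motion": "-0.3 0 0 0 0; -0.3 0 0 -2 0; -0.3 0 0 -5 0; -0.3 0 0 -9 0; -0.3 0 0 -13 0"}}

```text
clock: 18.15
eef_pos: [0.563, -0.0567, 0.2197]
tool_rot: [0.213, 0.977, -0.0, -0.001]
ft_force: [0.8, 0.6, -0.1]
grip_width: 0.0555
grasp_force: 0.0
```

Call:
{"name": "send_rows", "arguments": {"motion": "-0.3 2 0 0 0; -0.3 5 0 0 0; -0.3 9 0 0 0; -0.3 13 0 0 0; -0.3 13 0 0 0"}}

```text
clock: 18.65
eef_pos: [0.4402, -0.0014, 0.2183]
tool_rot: [0.212, 0.977, -0.0, -0.003]
ft_force: [0.6, -1.3, 0.5]
grip_width: 0.0557
grasp_force: 0.0
```

Run:
```python
from hb import *
im=snap('side','s7'); im2=snap('top','t7')
a=im[210:370,210:370,::-1]; b=im2[150:310,180:340,::-1]
cv2.imwrite('pics/end.png',cv2.resize(np.hstack([a,b]),(800,400),interpolation=cv2.INTER_CUBIC))
t=np.linspace(0,2*np.pi,73)
P=np.array([proj('side',(.567+.049*np.cos(k),-.057+.049*np.sin(k),z)) for k in t for z in(.052,.082)])
print('pred home',P.min(0),P.max(0),[d['rect'] for d in boxes_of('side','lid')[:1]])
```

```text
pred home [264.59589938 267.20164256] [317.33941253 316.97808889] [[291.9, 291.2, 52.1, 51.7]]
```

View pics/end.png

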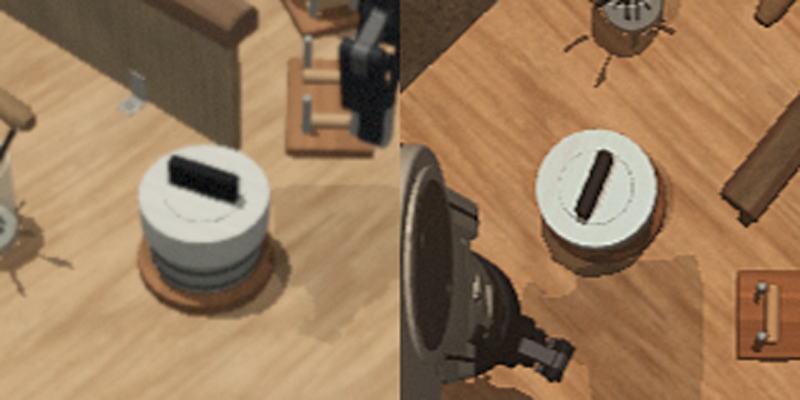

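The lid is seated flush, with its side box matching the predicted home pose, and the handle is visible at (593,187) in the top view. One check of the yaw before handing in.

Run:
```python
from hb import *
im=cv2.imread('pics/t7.png'); r=rect(im,'top',(.566,-.057),.108,.05,400)
m=(r.max(2)<75).astype(np.uint8); m=cv2.bitwise_and(m,cv2.circle(np.zeros_like(m),(200,200),150,1,-1))
n,l,s,_=cv2.connectedComponentsWithStats(m);k=1+np.argmax(s[1:,4]); c=cv2.findContours((l==k).astype(np.uint8),0,1)[0][0]
print(cv2.minAreaRect(c))
print(handle(cv2.imread('pics/s7.png'),(270,312,268,295),.052,.566,-.057,-.4))
im=cv2.imread('pics/top0.png'); r=rect(im,'top',(.5655,-.0585),.0745,.06,400)
p=cv2.warpPolar(r,(200,360),(200,200),200,cv2.WARP_POLAR_LINEAR).max(2)[:,107:124].mean(1)
# image angle a (cw from +right(-y)); world angle = -90 - a
o=np.argsort(-p)[:40]; print(sorted(((-90-int(a))%360,round(float(p[a]))) for a in o))
```

```text
((207.4249725341797, 209.4539031982422), (54.980003356933594, 228.83724975585938), 22.10944938659668)
(array([ 0.56715865, -0.05672785, -0.57106761]), np.float64(1220.0931396484375), array([278, 273,  27,  18, 292], dtype=int32))
[(0, 200), (1, 185), (16, 185), (17, 186), (18, 186), (115, 191), (116, 201), (117, 200), (118, 185), (238, 187), (239, 204), (240, 208), (241, 201), (242, 186), (265, 183), (272, 184), (273, 187), (274, 189), (275, 189), (276, 185), (282, 183), (288, 185), (289, 186), (290, 186), (291, 185), (298, 184), (299, 184), (300, 184), (301, 184), (302, 183), (304, 184), (305, 185), (306, 185), (307, 183), (321, 186), (322, 188), (323, 188), (324, 185), (358, 190), (359, 202)]
```

```bash
python3 -c "
from workcell import workorder; print(workorder.job_done())"
```

```text
the job is handed in; nothing more can be done
None
```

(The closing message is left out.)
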